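Dispense two case feet at the PC building bench

TASK

I need two silver case feet for this PC. Turn the orange paddle knob of the clear carousel dispenser exactly two clicks clockwise (seen from above), so that just two feet drop into the white dish under its spout, then let go of the knob. Leave the dispenser with the blue knob alone.

Things in the scene. Friction and masses are not known exactly. Their poses are not given: they have to be found in the camera images.
- orange_knob (a joint): turn of the orange paddle knob and its pocket wheel on a fixed vertical axis, rad, 0 at the start, growing clockwise seen from above. One detent click every 36 degrees (0.628): two clicks are 1.257. Takes about 0.2 N m; let go near a click, it settles there by itself. One foot drops at each click; a third falls from about 1.6 rad on. It cannot turn back past 0
- orange_grip (a point): on the axis of the orange knob, at grip height (130 mm). The grip is an upright paddle 56 mm long, 12 mm thick, from 108 to 148 mm above the table, a white line on top. x along the paddle, y across its thickness, z up; turns with the knob. Under it the open clear pocket wheel, 130 mm across, rim at 96 mm; nothing within 100 mm of the axis is higher than the rim. Dispenser fixed to the table
- orange_dish: loose white bowl under the spout of the orange dispenser, 100 mm across, 32 mm high; origin at the centre of its underside, z up. It already stands in its place about 68 mm from the knob's axis
- orange_foot1: silver case foot, a round puck 20 mm across, 11 mm high, that falls at the first click; origin at the centre of its underside. It starts in the drum, 74 mm above the table
- orange_foot2: like the first, the silver foot that falls at the second click
- blue_knob (a joint): turn of the blue paddle knob of the look-alike dispenser with black feet, rad, 0 at the start; not to be turned

How it is judged:
At the end, for the whole second after the job is handed in: the orange knob rests at its second click (1.257 rad, within 10 degrees), and the first two silver feet lie still in the upright white dish under its spout (centres within 45 mm of the dish's centre, undersides below 35 mm) (value of joint orange_knob between 1.08 and 1.44 rad and velocity of joint orange_knob between -0.05 and 0.05 rad/s and horizontal distance between each of orange_foot1, orange_foot2 and orange_dish below 0.045 m and height (world z) of each of orange_foot1, orange_foot2 below 0.035 m and linear speed of each of orange_foot1, orange_foot2 below 0.05 m/s and angle between orange_dish's own z axis and vertical below 0.17 rad); the robot touches nothing.
It fails at once if the orange knob is turned past two and a half clicks (1.57 rad), where a third foot falls (value of joint orange_knob above 1.57 rad).
It fails at once if the blue knob is turned by more than 0.2 rad (value of joint blue_knob above 0.2 rad).
It also fails if it takes over 32 s, if anything falls off the work surface, if the arm or the gripper's body presses on something with over 40 N, if the wrist force passes 120 N, or if a joint passes its speed limit or range.

ROBOT

A 6-joint arm with a two-finger parallel gripper is mounted at the origin on the work surface. World frame = base frame: x ahead of the robot, y to its left, z up, the work surface at z = 0. Lengths are in m, angles in rad, forces in N, time in s.
With the tool pointing down it reaches from about 0.375 to 0.825 m from the base axis. Payload 5.5 kg.
Tool frame: the origin (TCP) lies at the very end of the fingers, on their centre line; the grasp point (between the pads) lies 19 mm behind it; z points along the fingers, y is the line along which they close (so a half turn about z gives the same grasp; the last joint's range is limited). The gripper opens to 85 mm and grips with 20 to 120 N. Pads are 22 mm wide; open, the fingers measure 114 mm over their backs; the gripper's body (76 mm by 85 mm) begins 54 mm behind the grasp point. The pads swing forward as they close: fully open they stand 13 mm farther back than shut.
Start: joints at [-1.1, 0.314, -0.047, 1.21, 0, 1.571], TCP at [0.272, -0.535, 0.231] pointing down, gripper open.
Joint ranges: [-2.67, 2.67], [-0.69, 1.73], [-1.03, 1.25], [-2.08, 2.16], [-1.42, 1.45], [-3.14, 3.14]. Speed limits (rad/s): [2.39, 2.39, 3.01, 3.14, 3.14, 3.14].

INTERFACE

Orientations are given as a rotation vector (axis times angle).
In Python, from workcell import get_obs, camera, finish_job gives the robot as it stands. The module is installed in compiled form; this text tells all that it offers.
- The arm moves only by the tool jog_arm, never from a script. Its argument "targets" is text: rows parted by semicolons, each of 7 numbers parted by spaces: the turn, a rotation vector about the tool's x, y, z as a fraction of full scale, then the shift along the tool's x, y, z as a fraction of full scale, then the closure, from -1 (fully open) to 1 (shut), so that 0 is half open. A call has 1 to 10 rows; each row is the pose to reach, as a shift and turn from the pose commanded when the call began, along the tool's axes at that moment; what a row does not reach only later rows make up. Full scale, the value 1, is 0.25 m for a shift and 90 degrees for a turn. A row lasts 1/12 s, in which the tool goes at most 41.7 mm and 7.16 degrees, less where a joint would pass 70% of its speed; a pose out of reach is approached as far as the arm can. A call with a number of a shift or a turn outside -1 to 1 is refused whole. A call with a gripper value outside its range is refused whole. The fingers move at their own pace and stop on an object; "squeeze" is the grip in N (left out, the last holds). Time passes only in rows, so rows that repeat a pose let the fingers close. It gives the time, the measured TCP pose, the force, the opening and the grip force at its end, in the units of the state.
- get_obs(): the state, without advancing time (a new reading comes with each control period).
- camera(name): name is "scene" or "top"; returns a dict with "pixels" (480x640x3 uint8, red, green, blue), "camera_matrix" (3x3 intrinsics, pixels), "distortion" ([k1, k2, p1, p2, k3] as OpenCV has them; the pictures are not rectified), "xyz" and "attitude" of the camera in the world. Camera axes: x right, y down, z forward; pixel columns grow to the right and rows downward; lengths in m; the calibration is good to about 2 mm. A picture is of the moment at which its call begins. There is no depth.
- finish_job(): hands the job in; it is judged then, once.
The state is a dict: "t": time; "joint_pos": joint angles; "joint_vel": joint speeds; "joint_efforts": joint torques, N m; "ee_pos": TCP position; "eef_rot": TCP orientation; "wrist_force": force on the tool from outside, world axes, zero at the start; "ft_torque": the same for the moment, N m; "grip_width": finger opening in m; "grip_force": force on a finger pad.
Only numpy, scipy, OpenCV 4.12 (cv2) and the standard library are available. Lean on these libraries where they do the work, as an engineer would, in place of code of your own. Each camera call takes 0.05 s, during which the arm holds its last target. There are 200 camera calls.

## Working session

There is one attempt and no reset: what is moved stays moved. The work goes in short steps, Python scripts to look and compute and a tool call to move; the robot and the scene stay as the last step left them, time stands still between calls to the robot, and variables do not carry over. Pictures are saved under pics/ and viewed, at most 10 in all, crops included, and the job is handed in when it is done.

Besides the shell and the picture viewer there is one more tool, called after "Request:" as name(argument=value, ...) on one line, values as JSON. jog_arm: Moves the arm, as the interface text tells. Shift numbers are shares of 0.25 m and turn numbers shares of 90 degrees, none past 1 either way. Its arguments: {"type":"object","properties":{"targets":{"type":"string"},"squeeze":{"type":"number"}},"required":["targets"]}

```bash
mkdir -p pics; python3 - <<'E'
from workcell import *
import cv2,pickle
o=get_obs();print(o)
for n in("scene","top"):
    c=camera(n);cv2.imwrite(f"pics/{n}0.png",c["pixels"][:,:,::-1]);pickle.dump(c,open(n+".pkl","wb"))
    print(n,c["camera_matrix"],c["distortion"],c["xyz"],c["attitude"])
E
```

```text
{'t': 0.0, 'joint_pos': array([-1.10001826e+00,  3.14235200e-01, -4.81160319e-02,  1.21019766e+00,
       -3.35016915e-05,  1.57080236e+00]), 'joint_vel': array([-0.00048513, -0.00037194,  0.00115785,  0.00027848, -0.00126895,
       -0.00103585]), 'joint_efforts': array([-8.89562107e-04, -5.39589572e+01,  3.39751589e+01,  1.91051845e-02,
        4.62732589e-05,  2.48386084e-05]), 'ee_pos': array([ 0.27186623, -0.53420036,  0.23041287]), 'eef_rot': array([-3.05331159e+00, -7.32281532e-01,  6.92845760e-04]), 'wrist_force': array([-0.54705948,  0.04284419, -0.92472054]), 'ft_torque': array([-0.01461373, -0.00410454, -0.02300992]), 'grip_force': 0.0, 'grip_width': 0.08541295137022388}
scene [[604.88574153   0.         312.91392153]
 [  0.         604.88574153 238.30019466]
 [  0.           0.           1.        ]] [-0.17495948  0.          0.          0.          0.        ] [ 1.11103728 -0.50127942  0.61223889] [-2.0161367  -0.87312522  0.46759678]
top [[596.99094193   0.         318.86028564]
 [  0.         596.99094193 247.73651296]
 [  0.           0.           1.        ]] [-0.01046625  0.          0.          0.          0.        ] [0.45151666 0.01131227 1.01442233] [-2.1501475   2.16958628 -0.16047339]
```

View pics/top0.png

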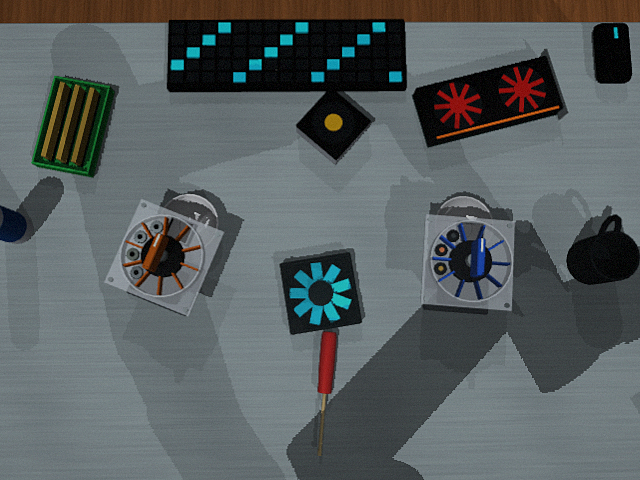

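View pics/scene0.png

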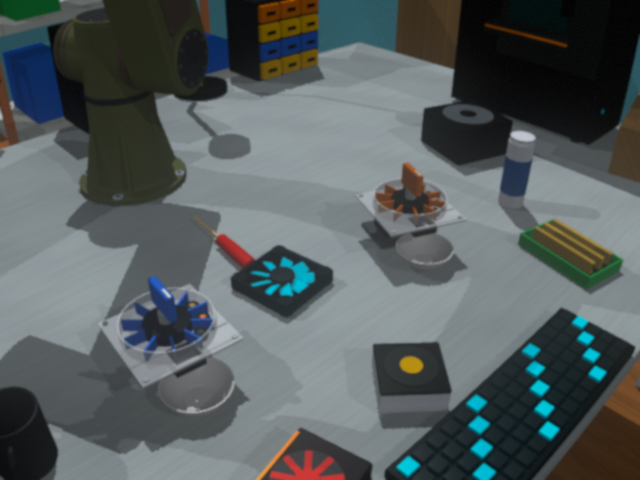

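The top view shows the orange dispenser around (160,255) with its paddle at about (157,250), and the blue one at (472,258). I'll zoom in on the orange paddle in both views.

```bash
python3 - <<'E'
import cv2,numpy as np
a=cv2.imread("pics/top0.png")[205:305,105:225];b=cv2.imread("pics/scene0.png")[150:250,355:475]
r=lambda i:cv2.resize(i,None,fx=5,fy=5,interpolation=cv2.INTER_CUBIC)
cv2.imwrite("pics/crop_t.png",r(a));cv2.imwrite("pics/crop_s.png",r(b))
E
```

```text
(no output)
```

View pics/crop_t.png

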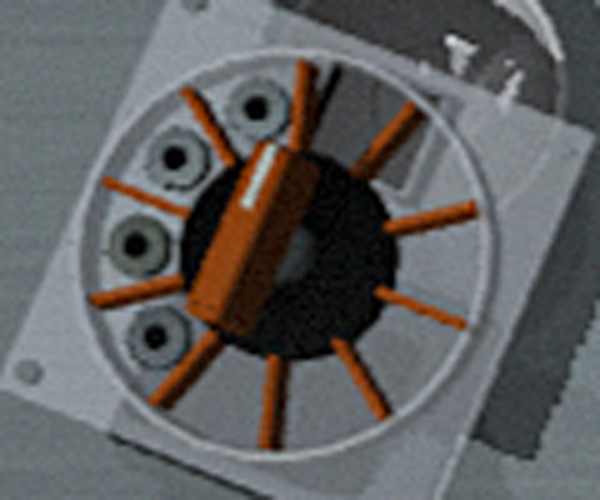

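View pics/crop_s.png

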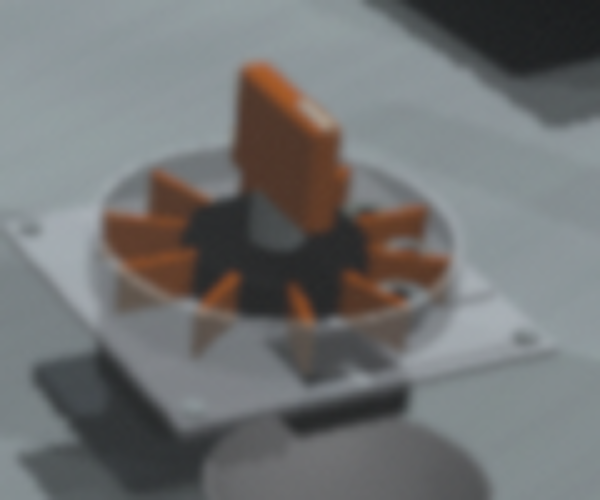

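The crop shows the paddle's top face running from about (158,234) to (145,267) in full-frame pixels, with the white line at the upper end. The rim circle is centred near (162.3,256). Next I'll fit the pose and check it with an overlay in both cameras.

```bash
cat > h.py <<'E'
import pickle,cv2,numpy as np
from scipy.spatial.transform import Rotation as R
C={n:pickle.load(open(n+".pkl","rb")) for n in("scene","top")}
def proj(n,P):
    c=C[n];Rw=R.from_rotvec(c["attitude"]).as_matrix().T
    return cv2.projectPoints(np.array(P,float).reshape(-1,1,3),cv2.Rodrigues(Rw)[0],-Rw@c["xyz"],c["camera_matrix"],c["distortion"])[0][:,0]
def back(n,uv,z):
    c=C[n];q=cv2.undistortPoints(np.array(uv,float).reshape(-1,1,2),c["camera_matrix"],c["distortion"])[:,0]
    d=np.c_[q,np.ones(len(q))]@R.from_rotvec(c["attitude"]).as_matrix().T
    return c["xyz"]+d*((z-c["xyz"][2])/d[:,2])[:,None]
def box(x,y,a,zs=(.108,.148)):
    return [[x+u*np.cos(a)-v*np.sin(a),y+u*np.sin(a)+v*np.cos(a),z] for z in zs for u,v in((.028,.006),(.028,-.006),(-.028,-.006),(-.028,.006))]
E
python3 - <<'E'
from h import *
from scipy.optimize import minimize
print("rim axis",back("top",[[162.3,255.9]],.096))
e=back("top",[[105+262/5,205+142/5],[105+190/5,205+308/5]],.148)
d=e[0]-e[1];print("edge",e,np.linalg.norm(d),np.degrees(np.arctan2(d[1],d[0])))
M={}
for n in C:
    hsv=cv2.cvtColor(C[n]["pixels"],cv2.COLOR_RGB2HSV)
    m=((hsv[...,0]<18)&(hsv[...,1]>120)&(hsv[...,2]>50)).astype(np.float32)
    x0,y0,x1,y1=(141,232,171,273) if n=="top" else (400,160,426,197)
    w=np.zeros_like(m);w[y0:y1,x0:x1]=1
    if n=="top": w[233:,167:]=0
    M[n]=(m,w)
def sil(n,p):
    h=cv2.convexHull(proj(n,box(*p)).astype(np.float32))
    i=np.zeros((480,640),np.uint8);cv2.fillConvexPoly(i,np.round(h*16).astype(int),255,cv2.LINE_AA,4)
    return i/255.
def cost(p): return sum((np.abs(sil(n,p)-M[n][0])*M[n][1]).sum() for n in C)
ax=back("top",[[162.3,255.9]],.096)[0];a0=np.arctan2(d[1],d[0])
best=min((minimize(cost,[ax[0],ax[1],a0+s],method="Nelder-Mead",options=dict(initial_simplex=[[ax[0],ax[1],a0+s],[ax[0]+.006,ax[1],a0+s],[ax[0],ax[1]+.006,a0+s],[ax[0],ax[1],a0+s+.15]])) for s in(-.1,0,.1)),key=lambda r:r.fun)
print(best.x,np.degrees(best.x[2]),best.fun,cost([ax[0],ax[1],a0]))
out=[]
for n,(u,v) in dict(top=(105,205),scene=(355,150)).items():
    im=cv2.resize(C[n]["pixels"][v:v+100,u:u+120,::-1],None,fx=3.3,fy=3.3,interpolation=cv2.INTER_CUBIC)
    for z,col in((.108,(255,0,0)),(.148,(0,255,0))):
        cv2.polylines(im,[np.round((proj(n,box(*best.x,zs=(z,)))-[u-.5,v-.5])*3.3*16).astype(int)],1,col,1,cv2.LINE_AA,4)
    t=np.linspace(0,6.28,60);cv2.polylines(im,[np.round((proj(n,np.c_[best.x[0]+.065*np.cos(t),best.x[1]+.065*np.sin(t),t*0+.096])-[u-.5,v-.5])*3.3*16).astype(int)],1,(255,255,0),1,cv2.LINE_AA,4)
    out.append(im)
cv2.imwrite("pics/ov.png",np.hstack(out))
E
```

```text
rim axis [[0.5633516  0.23830829 0.096     ]]
edge [[0.59026332 0.23343205 0.148     ]
 [0.54158507 0.2530523  0.148     ]] 0.052483578431946905 -21.952395828379867
[ 0.5698595   0.24448517 -0.77854849] -44.60754241762618 629.3803921568627 848.9019607843137
```

View pics/ov.png

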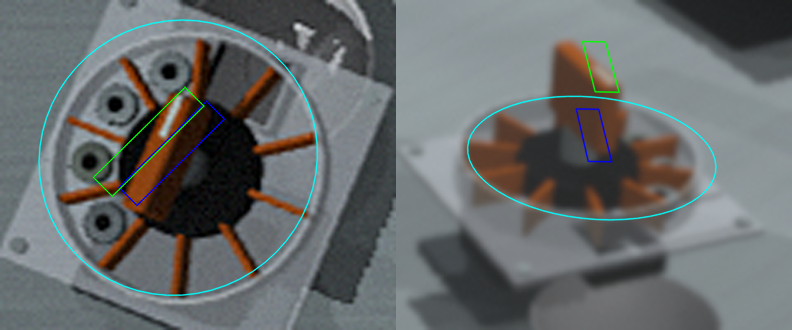

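The fit went astray: the overlay is off the paddle in both views. I'll check the mask and the rim-based estimate instead.

```bash
python3 - <<'E'
from h import *
from scipy.optimize import least_squares
# hand-picked: rim centre/paddle points
s=lambda x,y:(355+x/5,150+y/5); t=lambda x,y:(105+x/5,205+y/5)
# top-face ends, z=.148 : white-end (u+) & other end; scene top-face: far end, near end
obs=[("scene",s(257,66),(-.028,0)),("scene",s(328,128),(.028,0)),("top",t(275,147),(.028,0)),("top",t(203,312),(-.028,0))]
def f(p,use=("scene","top")):
    r=[]
    for n,uv,(u,v) in obs:
        if n in use: r+=list(proj(n,[[p[0]+u*np.cos(p[2]),p[1]+u*np.sin(p[2]),.148]])[0]-uv)
    return np.array(r)
for use in (("scene",),("top",),("scene","top")):
    q=least_squares(f,[.563,.238,-.38],args=(use,));print(use,q.x,np.degrees(q.x[2]),q.fun.round(1))
print("rim scene",back("scene",[s(276,232)],.096))
p=q.x
out=[]
for n,(u,v) in dict(top=(105,205),scene=(355,150)).items():
    im=cv2.resize(C[n]["pixels"][v:v+100,u:u+120,::-1],None,fx=3.3,fy=3.3,interpolation=cv2.INTER_CUBIC)
    D=lambda P,col:cv2.polylines(im,[np.round((proj(n,P)-[u-.5,v-.5])*3.3*16).astype(np.int32)],1,col,1,cv2.LINE_AA,4)
    for z,col in((.108,(255,0,0)),(.148,(0,255,0))): D(box(*p,zs=(z,)),col)
    th=np.linspace(0,6.28,60);D(np.c_[p[0]+.065*np.cos(th),p[1]+.065*np.sin(th),th*0+.096],(255,255,0))
    out.append(im)
cv2.imwrite("pics/ov2.png",np.hstack(out))
E
```

```text
('scene',) [ 0.56590208  0.24148466 -0.44298564] -25.381207826891533 [-0.2 -1.1  0.2  1. ]
('top',) [ 0.5645981   0.2394158  -0.38357614] -21.977294162342318 [ 0.5 -1.2 -0.5  1.2]
('scene', 'top') [ 0.5653238   0.24009543 -0.4058998 ] -23.25634562939794 [-1.5 -0.9 -0.1  1.1  0.4 -1.6 -1.3  0.6]
rim scene [[0.56612428 0.23973777 0.096     ]]
```

View pics/ov2.png

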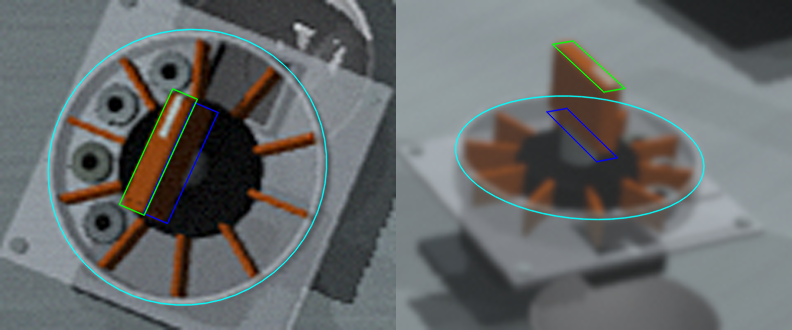

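Both cameras now agree to about 2 mm: the axis is at (0.565, 0.2395), and the rim circle overlay fits. The paddle yaw is about -22.5°, so tool y must go to +67.5° and end at -4.5°. First I'll travel at height while turning.

Request:
jog_arm(targets="0 0 -0.75 0.8 -0.73 0 -1;0 0 -0.75 0.8 -0.73 0 -1;0 0 -0.75 0.8 -0.73 0 -1;0 0 -0.75 0.8 -0.73 0 -1;0 0 -0.75 0.8 -0.73 0 -1;0 0 -0.75 0.8 -0.73 0 -1;0 0 -0.75 0.8 -0.73 0 -1;0 0 -0.75 0.8 -0.73 0 -1;0 0 -0.75 0.8 -0.73 0 -1;0 0 -0.75 0.8 -0.73 0 -1")

```text
t: 0.93
ee_pos: [0.3677, -0.2805, 0.2311]
eef_rot: [-2.124, -2.314, 0.0]
wrist_force: [-1.0, 0.5, -0.3]
grip_width: 0.0854
grip_force: 0.0
```

```bash
cat > g.py <<'E'
import sys,numpy as np
from workcell import get_obs
from scipy.spatial.transform import Rotation as R
o=get_obs();T=R.from_rotvec(o["eef_rot"]);x,y,z,yaw=map(float,sys.argv[1:5])
yv=np.array([np.cos(np.radians(yaw)),np.sin(np.radians(yaw)),0]);zv=np.array([0,0,-1.])
G=R.from_matrix(np.c_[np.cross(yv,zv),yv,zv])
print("t",o["t"],"pos",o["ee_pos"].round(4),"yaw",np.degrees(np.arctan2(*T.as_matrix()[[1,0],1])).round(2),"j",o["joint_pos"].round(2),"F",o["wrist_force"].round(1),"w",o["grip_width"],o["grip_force"])
print("turn",((T.inv()*G).as_rotvec()/(np.pi/2)).round(3),"shift",(T.inv().apply([x,y,z]-o["ee_pos"])/.25).round(3))
E
python3 g.py .5648 .2395 .2 67.5
```

```text
t 0.9333 pos [ 0.3677 -0.2805  0.2311] yaw 4.89 j [-0.65  0.06 -0.36  1.15 -0.    0.83] F [-1.   0.5 -0.3] w 0.08542474065709195 0.0
turn [-0.    -0.    -0.696] shift [2.005 0.963 0.125]
```

Request:
jog_arm(targets="0 0 0 1 0.48 0 -1;0 0 0 1 0.48 0 -1;0 0 0 1 0.48 0 -1;0 0 0 1 0.48 0 -1;0 0 0 1 0.48 0 -1;0 0 0 1 0.48 0 -1;0 0 0 1 0.48 0 -1;0 0 0 1 0.48 0 -1")

```text
t: 1.6
ee_pos: [0.4691, -0.0184, 0.231]
eef_rot: [-2.126, -2.312, -0.003]
wrist_force: [-0.4, -0.9, -0.4]
grip_width: 0.0852
grip_force: 0.0
```

```bash
python3 g.py .5648 .2395 .2 67.5
```

```text
t 1.6 pos [ 0.4691 -0.0184  0.231 ] yaw 4.8 j [-0.04  0.07 -0.35  1.15  0.    1.45] F [-0.4 -0.9 -0.4] w 0.08521962894250674 0.0
turn [ 0.001 -0.001 -0.697] shift [0.996 0.468 0.126]
```

Request:
jog_arm(targets="0 0 -0.697 0.99 0.468 0 -1;0 0 -0.697 0.99 0.468 0 -1;0 0 -0.697 0.99 0.468 0 -1;0 0 -0.697 0.99 0.468 0 -1;0 0 -0.697 0.99 0.468 0 -1;0 0 -0.697 0.99 0.468 0 -1;0 0 -0.697 0.99 0.468 0 -1;0 0 -0.697 0.99 0.468 0 -1;0 0 -0.697 0.99 0.468 0 -1;0 0 -0.697 0.99 0.468 0 -1")

```text
t: 2.43
ee_pos: [0.5648, 0.2332, 0.2305]
eef_rot: [-0.616, -3.079, 0.002]
wrist_force: [0.2, 0.5, -0.9]
grip_width: 0.085
grip_force: 0.0
```

```bash
python3 g.py .5648 .2395 .112 67.5
```

```text
t 2.4333 pos [0.5648 0.2332 0.2305] yaw 67.38 j [ 0.39  0.34 -0.02  1.22 -0.    0.79] F [ 0.2  0.5 -0.9] w 0.08495075748476327 0.0
turn [-0.001 -0.001 -0.001] shift [0.009 0.024 0.474]
```

Request:
jog_arm(targets="0 0 0 0 0 0.1 -1;0 0 0 0 0 0.2 -1;0 0 0 0 0 0.2 -1;0 0 0 0 0 0.2 -1;0 0 0 0 0 0.2 -1")

```text
t: 2.85
ee_pos: [0.5654, 0.2328, 0.1824]
eef_rot: [0.623, 3.079, 0.0]
wrist_force: [-0.6, 0.2, 0.8]
grip_width: 0.0853
grip_force: 0.0
```

```bash
python3 g.py .5648 .2395 .112 67.5
```

```text
t 2.85 pos [0.5654 0.2328 0.1824] yaw 67.1 j [ 0.39  0.36 -0.1   1.11 -0.    0.79] F [-0.6  0.2  0.8] w 0.08532869125819634 0.0
turn [ 0.     0.    -0.004] shift [0.013 0.024 0.281]
```

Request:
jog_arm(targets="0 0 -0.004 0.013 0.024 0.05 -1;0 0 -0.004 0.013 0.024 0.12 -1;0 0 -0.004 0.013 0.024 0.2 -1;0 0 -0.004 0.013 0.024 0.26 -1;0 0 -0.004 0.013 0.024 0.28 -1;0 0 -0.004 0.013 0.024 0.28 -1;0 0 -0.004 0.013 0.024 0.28 -1")

```text
t: 3.43
ee_pos: [0.5648, 0.2403, 0.112]
eef_rot: [0.611, 3.081, 0.001]
wrist_force: [0.3, 1.7, -0.1]
grip_width: 0.0853
grip_force: 0.0
```

```bash
python3 g.py .5648 .2395 .112 67.5; python3 - <<'E'
from workcell import *
import cv2,numpy as np
o=[cv2.resize(camera(n)["pixels"][v:v+120,u:u+120,::-1],None,fx=3.3,fy=3.3) for n,u,v in(("top",105,190),("scene",355,140))]
cv2.imwrite("pics/g.png",np.hstack(o))
E
```

```text
t 3.4333 pos [0.5648 0.2403 0.112 ] yaw 67.57 j [ 0.4   0.41 -0.19  0.97  0.    0.79] F [ 0.3  1.7 -0.1] w 0.08532587551421317 0.0
turn [0.    0.    0.001] shift [-0.001 -0.003 -0.   ]
```

View pics/g.png

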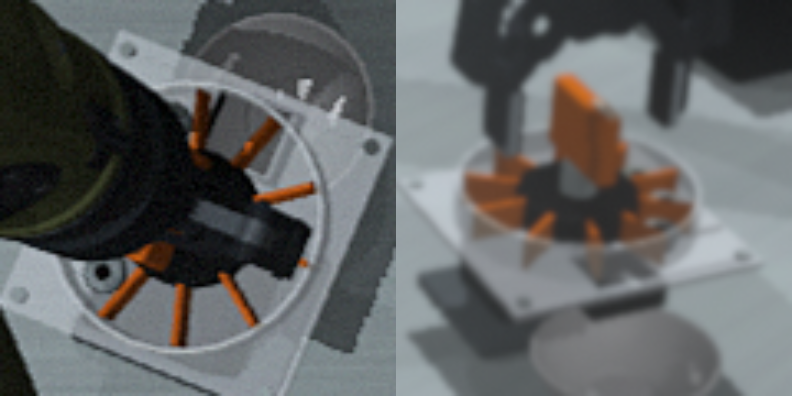

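The fingers straddle the paddle, at about (585,130) in the picture, with room on both sides. I'll close them.

Request:
jog_arm(targets="0 0 0 0 0 0 1;0 0 0 0 0 0 1;0 0 0 0 0 0 1;0 0 0 0 0 0 1;0 0 0 0 0 0 1;0 0 0 0 0 0 1;0 0 0 0 0 0 1;0 0 0 0 0 0 1;0 0 0 0 0 0 1;0 0 0 0 0 0 1", squeeze=60)

```text
t: 4.37
ee_pos: [0.565, 0.2413, 0.1116]
eef_rot: [0.61, 3.081, 0.004]
wrist_force: [1.8, 4.7, -2.1]
grip_width: 0.0112
grip_force: 60.1
```

```bash
python3 g.py .5648 .2395 .112 -4.5; python3 -c "
from workcell import *;print(get_obs()['ft_torque'])"
```

```text
t 4.3667 pos [0.565  0.2413 0.1116] yaw 67.61 j [ 0.4   0.41 -0.19  0.97  0.    0.79] F [ 1.8  4.7 -2.1] w 0.01122525700316878 60.10792851448059
turn [ 0.002 -0.001  0.801] shift [-0.002 -0.007 -0.002]
[ 0.67673449 -0.17459333  0.05505779]
```

Gripped: 11 mm wide at 60 N, with low side force. Now the first click, with a small centring shift.

Request:
jog_arm(targets="0 0 0.04 0 0.005 0 1;0 0 0.08 0 0.005 0 1;0 0 0.12 0 0.005 0 1;0 0 0.17 0 0.005 0 1;0 0 0.22 0 0.005 0 1;0 0 0.27 0 0.005 0 1;0 0 0.32 0 0.005 0 1;0 0 0.36 0 0.005 0 1;0 0 0.4 0 0.005 0 1;0 0 0.4 0 0.005 0 1")

```text
t: 5.2
ee_pos: [0.5644, 0.2406, 0.1116]
eef_rot: [-1.536, -2.74, 0.001]
wrist_force: [-2.7, -1.8, 4.1]
grip_width: 0.0115
grip_force: 60.9
```

```bash
python3 g.py .565 .241 .112 -4.5; python3 -c "
from workcell import *;print(get_obs()['ft_torque'])"
```

```text
t 5.2 pos [0.5644 0.2406 0.1116] yaw 31.47 j [ 0.4   0.41 -0.19  0.97 -0.    1.42] F [-2.7 -1.8  4.1] w 0.011514563643655874 60.90610206127167
turn [-0.001  0.     0.4  ] shift [-0.     0.003 -0.002]
[-0.33963276  0.7067705  -0.0074028 ]
```

Request:
jog_arm(targets="0 0 0 0 0 0 1;0 0 0.05 0 0 0 1;0 0 0.1 0 0 0 1;0 0 0.15 0 0 0 1;0 0 0.2 0 0 0 1;0 0 0.25 0 0 0 1;0 0 0.3 0 0 0 1;0 0 0.35 0 0 0 1;0 0 0.4 0 0 0 1;0 0 0.4 0 0 0 1")

```text
t: 6.03
ee_pos: [0.5635, 0.2405, 0.1115]
eef_rot: [-2.307, -2.132, 0.004]
wrist_force: [-6.1, -3.3, 6.9]
grip_width: 0.0115
grip_force: 61.4
```

```bash
python3 g.py .565 .241 .112 -4.5; python3 - <<'E'
from workcell import *
import cv2,numpy as np
o=[cv2.resize(camera(n)["pixels"][v:v+120,u:u+120,::-1],None,fx=3.3,fy=3.3) for n,u,v in(("top",125,175),("scene",355,150))]
cv2.imwrite("pics/g2.png",np.hstack(o))
E
```

```text
t 6.0333 pos [0.5635 0.2405 0.1115] yaw -4.52 j [ 0.4   0.41 -0.19  0.97  0.    2.05] F [-6.1 -3.3  6.9] w 0.011472483414608572 61.447927951812744
turn [-0.001  0.001 -0.   ] shift [ 0.003  0.006 -0.002]
```

View pics/g2.png

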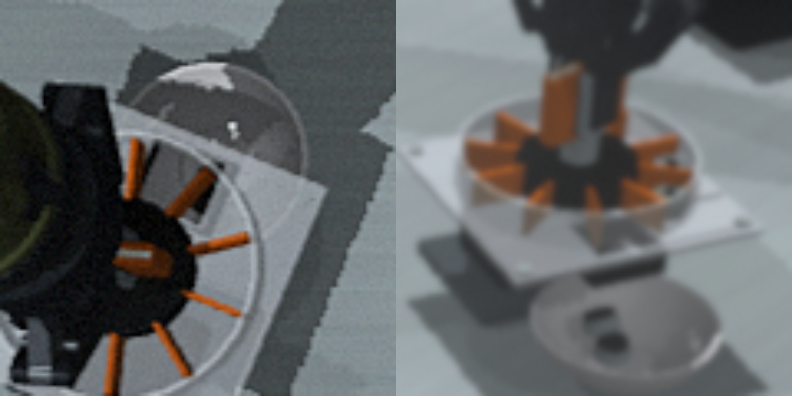

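The paddle has turned 72°: its white line now points right at (135,255) in the picture. Two feet lie in the dish at about (605,330). I'll release and lift.

Request:
jog_arm(targets="0 0 0 0 0 0 -1;0 0 0 0 0 0 -1;0 0 0 0 0 0 -1;0 0 0 0 0 0 -1;0 0 0 0 0 0 -1;0 0 0 0 0 0 -1;0 0 0 0 0 0 -1;0 0 0 0 0 0 -1;0 0 0 0 0 0 -1;0 0 0 0 0 0 -1")

```text
t: 6.97
ee_pos: [0.5649, 0.2411, 0.1113]
eef_rot: [-2.306, -2.134, -0.0]
wrist_force: [-0.2, -0.4, -1.4]
grip_width: 0.0855
grip_force: 0.0
```

Request:
jog_arm(targets="0 0 0 0 0 -0.05 -1;0 0 0 0 0 -0.12 -1;0 0 0 0 0 -0.2 -1;0 0 0 0 0 -0.3 -1;0 0 0 0 0 -0.4 -1;0 0 0 0 0 -0.5 -1;0 0 0 0 0 -0.5 -1")

```text
t: 7.55
ee_pos: [0.5673, 0.2421, 0.242]
eef_rot: [2.304, 2.132, 0.012]
wrist_force: [0.8, 0.6, 0.7]
grip_width: 0.0852
grip_force: 0.0
```

Request:
jog_arm(targets="0 0 0 -0.5 -0.3 0 -1;0 0 0 -0.7 -0.3 0 -1;0 0 0 -0.7 -0.3 0 -1;0 0 0 -0.7 -0.3 0 -1;0 0 0 -0.7 -0.3 0 -1;0 0 0 -0.7 -0.3 0 -1;0 0 0 -0.7 -0.3 0 -1;0 0 0 -0.7 -0.3 0 -1")

```text
t: 8.22
ee_pos: [0.477, 0.0727, 0.2363]
eef_rot: [2.306, 2.133, 0.001]
wrist_force: [1.2, 0.6, -0.2]
grip_width: 0.0854
grip_force: 0.0
```

```bash
python3 g.py .565 .241 .2 -4.5; python3 - <<'E'
from workcell import *
import cv2,numpy as np
o=[cv2.resize(camera(n)["pixels"][v:v+120,u:u+120,::-1],None,fx=3.3,fy=3.3) for n,u,v in(("top",105,180),("scene",355,150))]
cv2.imwrite("pics/g3.png",np.hstack(o))
E
```

```text
t 8.2167 pos [0.477  0.0727 0.2363] yaw -4.45 j [ 0.15  0.09 -0.31  1.17  0.    1.8 ] F [ 1.2  0.6 -0.2] w 0.08536021609077217 0.0
turn [ 0.    -0.     0.001] shift [0.699 0.299 0.146]
```

View pics/g3.png

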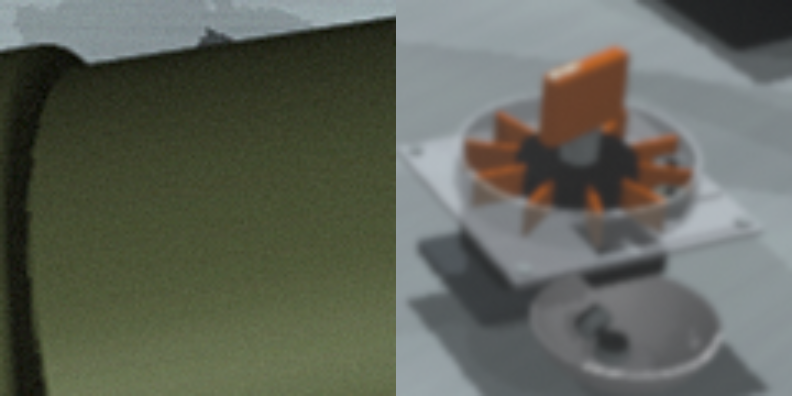

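The knob stands free at its second click, and two feet lie in the dish at about (605,330). I'll let it settle briefly, check that nothing is moving, and hand in.

Request:
jog_arm(targets="0 0 0 0 0 0 -1;0 0 0 0 0 0 -1;0 0 0 0 0 0 -1;0 0 0 0 0 0 -1;0 0 0 0 0 0 -1;0 0 0 0 0 0 -1")

```text
t: 8.82
ee_pos: [0.4766, 0.0725, 0.2363]
eef_rot: [2.306, 2.134, -0.0]
wrist_force: [-0.9, -0.4, 0.7]
grip_width: 0.0851
grip_force: 0.0
```

```bash
python3 - <<'E'
from h import back
from workcell import *
import cv2,numpy as np
f=[]
for i in range(6): f.append(camera("scene")["pixels"][225:275,385:470].astype(float))
print(np.abs(f[0]-f[5]).mean(),np.abs(f[4]-f[5]).mean(),cv2.blur(np.abs(f[0]-f[5]).mean(2),(5,5)).max())
print("feet",back("scene",[[355+(597-396)/3.3,150+322/3.3],[355+(613-396)/3.3,150+343/3.3]],.015),"dish",back("scene",[[355+(627-396)/3.3,150+328/3.3]],.03))
E
```

```text
0.49498039215686274 0.49545098039215685 0.88
feet [[0.6022064  0.22241231 0.015     ]
 [0.62020533 0.2133513  0.015     ]] dish [[0.62912351 0.21131104 0.03      ]]
```

Nothing is moving, and both feet are within about 30 mm of the dish centre.

```bash
python3 -c "
from workcell import *;print(finish_job())"
```

```text
the job is handed in; nothing more can be done
None
```

I turned the orange knob two clicks clockwise and let go; two silver feet lie still in the white dish, the blue dispenser was left alone, and the job is handed in (no verdict came back).

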